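# Turn the rinsed circuit card over in its drying tray

## Task

Two rinsed circuit cards are drying in the white tray; turn over the one that still lies with its chips up, so that it lies flat on the tray floor with its copper solder side up like the other. Do not pick it up: with the fingertips push it against a sloping side of the tray until it tips up and leans there on its edge, then tip it back past upright so that it falls over inside the tray. Push gently, and leave the other card and everything else on the desk where they are.

Things in the scene. Friction and masses are not known exactly. Their poses are not given: they have to be found in the camera images.
- card_1: the circuit card to turn: green board in a black frame, 80 x 85 x 8 mm (its x, y, z), about 70 g, in the tray with its component side (green, black chips) up. Origin at its centre; z points out of the component side (up at first, down when turned). The frame is 8 mm thick with round edges, the board slightly sunk in it on both faces, so the card lies on its frame either way up.
- card_1_xp (a point): middle of card_1's edge on its own +x side (40 mm from its centre)
- card_1_xm (a point): middle of card_1's edge on its own -x side (40 mm from its centre)
- card_1_yp (a point): middle of card_1's edge on its own +y side (42.5 mm from its centre)
- card_1_ym (a point): middle of card_1's edge on its own -y side (42.5 mm from its centre)
- card_2: the other circuit card, same size and make, already turned: it lies with its solder side (bright copper with rows of solder dots) up and is to be left alone. Origin at its centre, z up.
- tray: white plastic drying tray, does not move; outer size 238 (x) x 373 (y) mm. Origin at the centre of its underside; x towards its far side, y to its left, z up. Its floor's upper face is 6 mm above the origin, flat over 145 (x) x 280 (y) mm, with a drain channel 10 mm wide and 2 mm deep all round it. From the channel the four like sides rise in a hollow curve, leaning outward.
- tray_foot (a point): middle of the line where the far (+x) side starts from the bottom of the drain channel: 82.5 mm from the tray's centre, 4 mm above the desk. Outward of it the side stands 0.5 mm above the floor at 5 mm, 8 at 13.5, 17 at 21, 25.5 at 26.7, 36 at 32.3 mm (27, 42, 50, 56, 62 degrees steep). A card pushed square at it with a few N rides up with its leading edge and tips up; if it sticks, ease back and push again.
- tray_rim (a point): middle of the outer top edge of the far rim, 118 mm from the tray's centre, 42 mm above the desk; rim 3 mm wide. A card pushed fully up leans on the rim at about 48 degrees (then the push grows hard: stop), lower edge in the drain channel at the foot, upper edge about 65 mm above the desk and 15 mm out beyond the rim; it stays so. Pushed back from behind past upright it falls over.
- vial_3: glass vial with a white screw cap, 28 mm across and 58 mm tall, right of the tray; bystander; origin at its base
- forceps: steel forceps, 133 mm long and 9 mm high, lying right of the tray; bystander; origin at its base
- stopper_1: brown rubber stopper, 22 mm across and 20 mm tall, left of the tray; bystander; origin at its base
- stopper_2: another brown rubber stopper, 22 mm across and 20 mm tall, right of and behind the tray; bystander; origin at its base

How it is judged (in metres and radians):
On the way:
1. the chips-up card has tipped up on its edge against a side of the tray, by more than 30 degrees and not yet past upright (angle between card_1's own z axis and vertical between 0.52 and 1.5 rad and contact force between card_1 and tray above 0.02 N), for 0.2 s.
At the end, for the whole second after the job is handed in: card_1 lies at rest and flat (within 6 degrees, its centre within 4 mm of the height at which it lies on its frame) on the tray floor with its copper solder side up; card_2 still lies solder side up within 20 mm of where it was (angle between card_1's own z axis and vertical above 3.04 rad and z of card_1 in the frame of tray between 0.006 and 0.014 m and x of card_1 in the frame of tray between -0.085 and 0.085 m and y of card_1 in the frame of tray between -0.15 and 0.15 m and linear speed of card_1 below 0.02 m/s and angular speed of card_1 below 0.2 rad/s and angle between card_2's own z axis and vertical below 0.1 rad and distance of card_2 from where it was at the start of the episode below 0.02 m); the robot touches nothing.
It fails at once if card_1 is lifted off: all four of its edges are more than 15 mm above the tray floor (z of each of card_1_xp, card_1_xm, card_1_yp, card_1_ym in the frame of tray above 0.021 m).
It fails at once if card_1 is pressed with more than 25 N (contact force between any of the fingers, the arm and card_1 above 25 N).
It fails at once if card_2 is pushed more than 20 mm from its place or tipped (distance of card_2 from where it was at the start of the episode above 0.02 m or angle between card_2's own z axis and vertical above 0.25 rad).
It fails at once if a bystander (vial, forceps, stoppers) is moved by more than 25 mm (distance of any of vial_3, forceps, stopper_1, stopper_2 from where it was at the start of the episode above 0.025 m).
It also fails if it takes over 72 s, if anything falls off the work surface, if the arm or the gripper's body presses on something with over 40 N, if the wrist force passes 120 N, or if a joint passes its speed limit or range.

## Robot

A 6-joint arm with a two-finger parallel gripper is mounted at the origin on a cart in front of the work surface, level with it; the furniture and walls round the work are solid. World frame = base frame: x ahead of the robot, y to its left, z up, the work surface at z = 0. Lengths are in mm, angles in rad, forces in N, time in s.
With the tool pointing down it reaches from about 275 to 750 mm from the base axis. Payload 10.2 kg.
Tool frame: the origin (TCP) lies between the finger pads; the fingertips stand 17 mm ahead of it and the grasp point (between the pads) lies 2 mm behind it; y points along the fingers, x is the direction in which the jaws open and shut, and the axes are right-handed (so a half turn about y gives the same grasp; the last joint's range is limited). The gripper opens to 85 mm and grips with 20 to 120 N. Pads are 22 mm wide; open, the fingers measure 114 mm over their backs; the gripper's body (76 mm by 85 mm) begins 54 mm behind the grasp point. The pads swing forward as they close: fully open they stand 13 mm farther back than shut.
Start: joints at [0.915, 0.313, 1.498, -0, 1.331, -0.223], TCP at [220.206, 476.593, 248.294] pointing down, gripper open.
Joint ranges: [-2.94, 2.94], [-0.97, 2.17], [0.19, 2.56], [-1.23, 4.37], [0.02, 3.11], [-2.88, 2.88]. Speed limits (rad/s): [2.39, 2.39, 3.01, 3.14, 3.14, 3.14].

## Interface

Orientations are given as a unit quaternion [w, x, y, z].
In Python, from rig import ctrl gives the robot as it stands.
- The arm moves only by the tool jog_arm, never from a script. Its argument "targets" is a list of rows, each an object with "offset": the shift along the tool's x, y, z in m, a list of three; "yaw": the turn about the tool's y in rad. In form: [{"offset": [dx, dy, dz], "yaw": yaw}, ...]. A call has 1 to 12 rows; each row is the pose to reach, as a shift and turn from the pose measured when the call began, along the tool's axes at that moment; what a row does not reach only later rows make up. A row lasts 1/12 s, in which the tool goes at most 41.7 mm and 7.16 degrees, less where a joint would pass 70% of its speed; a pose out of reach is approached as far as the arm can. A call with a gripper value outside its range is refused whole. "fingers" is the finger opening in m, from 0 to 0.0854, set as the call begins (left out, the last holds). The fingers move at their own pace and stop on an object; "grip_force" is the grip in N (left out, the last holds). Time passes only in rows, so rows that repeat a pose let the fingers close. It gives the time, the measured TCP pose, the force and the opening at its end, in the units of the state.
- ctrl.sense(): the state, without advancing time (a new reading comes with each control period).
- ctrl.capture(name): name is "scene" or "top" or "wrist"; returns a dict with "img" (420x560x3 uint8, red, green, blue), "intrinsics" (3x3 intrinsics, pixels), "T" (4x4, takes a point from camera to world coordinates); the wrist camera has in their place "mount" (4x4, takes a point from camera to tool coordinates, whose origin is the TCP and whose axes are the tool frame's). Camera axes: x right, y up, looking along -z (the intrinsics and any distortion apply to the point x, -y, -z); pixel columns grow to the right and rows downward; lengths in mm; the calibration is good to about 2 mm. A picture is of the moment at which its call begins: read the wrist's pose just before it. There is no depth.
- ctrl.finish_job(): hands the job in, once; it reports no verdict.
Trained networks look in the newest picture that a camera, given by its name, has taken for a name from the list of things; names that differ only in an ending like _2 or _b are one class to them, and where a whole thing is asked for, a point or a joint stands for the part that bears it (a point fixed in the world has none). Each returns a list of dicts, best first, with "score" (0 to 1); they miss things now and then, are a little off and sometimes report something else, mostly with a low value. They report only what shows in the picture. A call takes as long as a camera call.
- ctrl.boxes_of(camera, target): "box" ([left, top, right, bottom] in pixels, round what is visible of it).
- ctrl.regions_of(camera, target): "region" (420x560 bool, what is visible of it) and "box" ([left, top, right, bottom] in pixels, round what is visible of it).
The state is a dict: "time_s": time; "joints": joint angles; "dq": joint speeds; "tau": joint torques, N m; "eef_pos": TCP position; "ee_rot": TCP orientation; "force": force on the tool from outside, world axes, zero at the start; "wrist_torque": the same for the moment, N m; "grip_width": opening from 0.0 (shut) to 1.0 (fully open).
Only numpy, scipy, OpenCV 4.12 (cv2) and the standard library are available. Lean on these libraries where they do the work, as an engineer would, in place of code of your own. Each camera call takes 0.05 s, during which the arm holds its last target.

## Working session

There is one attempt and no reset: what is moved stays moved. The work goes in short steps, Python scripts to look and compute and a tool call to move; the robot and the scene stay as the last step left them, time stands still between calls to the robot, and variables do not carry over. Pictures are saved under pics/ and viewed, and the job is handed in when it is done.

Besides the shell and the picture viewer there is one more tool, called after "Request:" by a JSON object that holds its "name" and its "arguments". jog_arm: Moves the arm, as the interface text tells. Its arguments: {"type":"object","properties":{"targets":{"type":"array"},"fingers":{"type":"number"},"grip_force":{"type":"number"}},"required":["targets"]}

```bash
ls; mkdir -p pics
python3 - <<'E'
from rig import ctrl
import cv2,numpy as np
s=ctrl.sense()
for k,v in s.items(): print(k,v)
for n in ["scene","top","wrist"]:
    c=ctrl.capture(n); cv2.imwrite(f"pics/{n}0.png",c["img"][:,:,::-1])
    print(n,c["intrinsics"].tolist(),np.round(c.get("T",c.get("mount")),3).tolist(),[k for k in c])
    for t in ["card_1","card_2","tray","vial_3","stopper_1","tray_rim","tray_foot"]:
        try: print(t,[(np.round(b["box"]).tolist(),round(b["score"],2)) for b in ctrl.boxes_of(n,t)][:4])
        except Exception as e: print(t,e)
E
```

```text
pics
time_s 0.0
joints [ 9.14561019e-01  3.13454030e-01  1.49844600e+00  3.70270662e-05
  1.33099442e+00 -2.23361450e-01]
dq [-0.00273084  0.00071737 -0.0016689  -0.00138119  0.00055221  0.00049273]
tau [ 1.02150025e-03 -4.12271762e+01 -2.59741437e+01 -1.35936530e-04
  4.13748290e-03  1.96107203e-05]
eef_pos [220.06511993 476.39192854 247.72964315]
ee_rot [-0.59556754  0.59585544  0.38051883 -0.38139352]
force [-0.30654728  0.09333954  1.02707086]
wrist_torque [-0.01636718  0.00649897 -0.01079779]
grip_width 0.9979336373594624
scene [[409.52916601525664, 0.0, 288.1508743151596], [0.0, 409.52916601525664, 204.6170982511117], [0.0, 0.0, 1.0]] [[0.847, 0.272, -0.457, 155.662], [-0.532, 0.459, -0.712, -824.187], [0.017, 0.846, 0.534, 560.559], [0.0, 0.0, 0.0, 1.0]] ['img', 'intrinsics', 'T']
card_1 [([268.0, 215.0, 316.0, 245.0], 0.74), ([229.0, 194.0, 268.0, 214.0], 0.64)]
card_2 [([268.0, 215.0, 316.0, 245.0], 0.74), ([229.0, 194.0, 268.0, 214.0], 0.64)]
tray [([194.0, 163.0, 351.0, 266.0], 0.71)]
vial_3 [([402.0, 288.0, 417.0, 323.0], 0.59)]
stopper_1 [([184.0, 170.0, 195.0, 180.0], 0
[... 552 characters left out ...]
0], 0.97), ([211.0, 212.0, 245.0, 247.0], 0.69)]
card_2 [([265.0, 203.0, 301.0, 233.0], 0.97), ([211.0, 212.0, 245.0, 247.0], 0.69)]
tray [([184.0, 174.0, 328.0, 270.0], 0.83)]
vial_3 [([398.0, 192.0, 409.0, 203.0], 0.66)]
stopper_1 [([365.0, 172.0, 372.0, 181.0], 0.58)]
tray_rim [([184.0, 176.0, 326.0, 274.0], 0.71)]
tray_foot [([183.0, 173.0, 328.0, 272.0], 0.71)]
wrist [[345.9089287402465, 0.0, 283.58098678616204], [0.0, 345.9089287402465, 205.15864158925734], [0.0, 0.0, 1.0]] [[1.0, 0.0, -0.0, 0.927], [-0.0, 0.311, -0.95, -125.756], [-0.0, 0.95, 0.311, 79.344], [0.0, 0.0, 0.0, 1.0]] ['img', 'intrinsics', 'mount']
card_1 []
card_2 []
tray []
vial_3 []
stopper_1 []
tray_rim []
tray_foot []
```

Run:
```python
import cv2,numpy as np
a=cv2.imread("pics/scene0.png");b=cv2.imread("pics/top0.png")
cv2.imwrite("pics/s0z.png",cv2.resize(a[140:340,170:430],None,fx=3,fy=3,interpolation=cv2.INTER_CUBIC))
cv2.imwrite("pics/t0z.png",cv2.resize(b[150:290,170:430],None,fx=3,fy=3,interpolation=cv2.INTER_CUBIC))
```

```text
(no output)
```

View pics/s0z.png

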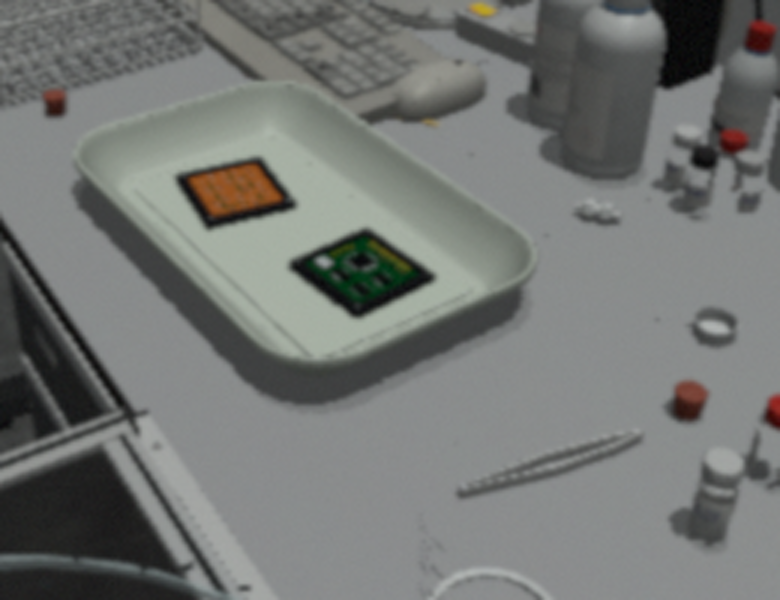

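View pics/t0z.png

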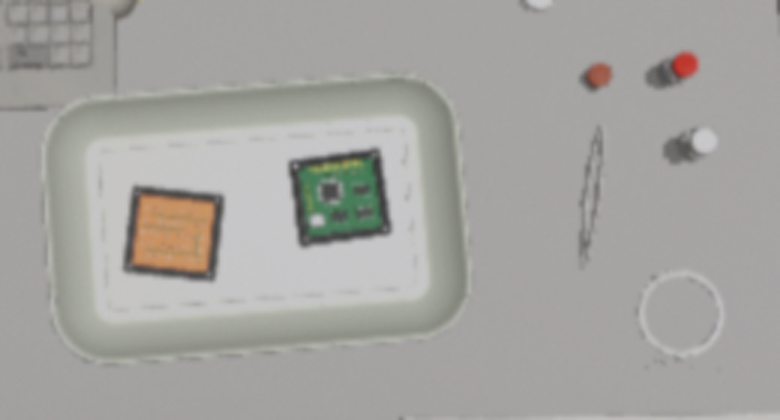

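View pics/top0.png

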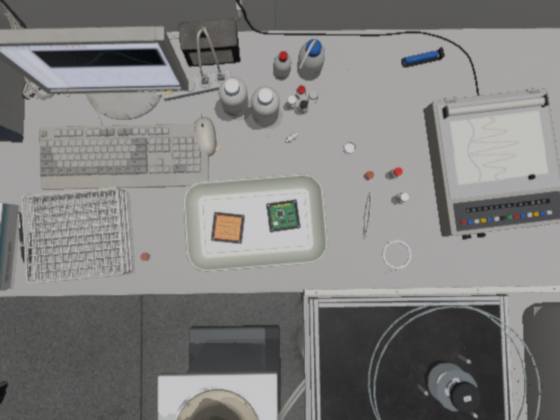

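View pics/wrist0.png

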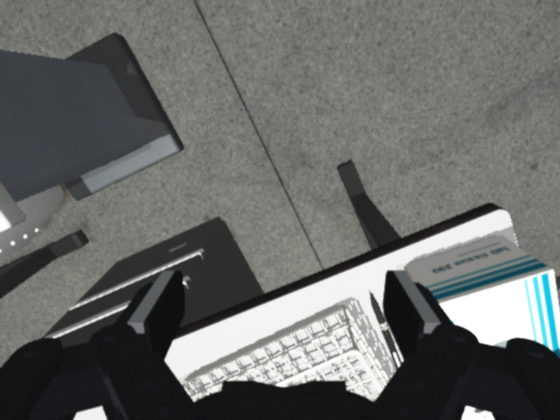

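```bash
cat > h.py <<'E'
from rig import ctrl
import cv2,numpy as np
from scipy.spatial.transform import Rotation as R
def Rq(q): return R.from_quat([q[1],q[2],q[3],q[0]]).as_matrix()
def camT(c,s=None):
    if "T" in c: return np.array(c["T"],float)
    T=np.eye(4);T[:3,:3]=Rq(s["ee_rot"]);T[:3,3]=s["eef_pos"]
    return T@np.array(c["mount"])
def p2w(uv,K,T,z):
    uv=np.atleast_2d(uv).astype(float);K=np.array(K)
    d=np.c_[(uv[:,0]-K[0,2])/K[0,0],-(uv[:,1]-K[1,2])/K[1,1],-np.ones(len(uv))]@T[:3,:3].T
    o=T[:3,3];return o+d*((z-o[2])/d[:,2])[:,None]
def w2p(P,K,T):
    P=np.atleast_2d(P).astype(float);K=np.array(K);q=(P-T[:3,3])@T[:3,:3]
    return np.c_[K[0,2]+K[0,0]*q[:,0]/-q[:,2],K[1,2]+K[1,1]*-q[:,1]/-q[:,2]]
def rect(mask,K,T,z):
    m=mask.astype(np.uint8);cs,_=cv2.findContours(m,cv2.RETR_EXTERNAL,cv2.CHAIN_APPROX_NONE)
    c=max(cs,key=cv2.contourArea)[:,0]
    P=p2w(c,K,T,z)[:,:2].astype(np.float32)
    r=cv2.minAreaRect(P);return r
def cap(n):
    s=ctrl.sense();c=ctrl.capture(n);return s,c,camT(c,s)
E
python3 - <<'E'
from h import *
s=ctrl.sense();print(np.round(Rq(s["ee_rot"]),3))
for n in ["top","scene"]:
    s,c,T=cap(n)
    for t,z in [("card_1",14),("tray",42),("vial_3",55),("stopper_1",15),("forceps",5)]:
        for r in ctrl.regions_of(n,t): 
            print(n,t,round(r["score"],2),np.round(r["box"]),r["region"].sum(),[np.round(x,1) for x in rect(r["region"],c["intrinsics"],T,z)])
E
```

```text
[[ 0.419 -0.    -0.908]
 [ 0.908 -0.     0.419]
 [-0.    -1.    -0.   ]]
top card_1 0.88 [266. 201. 300. 234.] 914 [array([ 572.1, -182. ]), array([79.5, 86.4]), np.float64(6.8)]
top card_1 0.62 [211. 213. 244. 243.] 908 [array([540.3, -33. ]), array([84. , 82.8]), np.float64(84.0)]
top tray 0.81 [184. 176. 328. 271.] 10294 [array([ 554.3, -107.9]), array([237.5, 372.4]), np.float64(3.5)]
top stopper_1 0.59 [138. 254. 151. 260.] 60 [array([467.3, 192.2]), array([21.6, 18.7]), np.float64(89.1)]
top forceps 0.53 [368. 192. 371. 238.] 160 [array([ 604.1, -419.3]), array([17.9, 61.2]), np.float64(82.1)]
scene card_1 0.79 [229. 194. 266. 215.] 625 [array([541.4, -38.6]), array([91.5, 81.1]), np.float64(83.1)]
scene card_1 0.57 [269. 214. 316. 245.] 845 [array([ 571.4, -186.5]), array([84.1, 92.8]), np.float64(7.5)]
scene tray 0.55 [191. 166. 348. 263.] 7714 [array([ 556. , -111.4]), array([244.7, 384.1]), np.float64(4.1)]
scene tray 0.54 [394. 263. 408. 282.] 126 [array([ 653.3, -445.2]), array([37. , 18.6]), np.float64(44.3)]
scene vial_3 0.81 [401. 289. 419. 323.] 406 [array([ 597.1, -518.8]), array([77.5, 23. ]), np.float64(36.6)]
scene stopper_1 0.62 [398. 264. 408. 279.] 119 [array([ 679.2, -425.5]), array([38. , 19.6]), np.float64(44.3)]
scene forceps 0.88 [323. 283. 381. 307.] 460 [array([ 571. , -416.2]), array([ 20.5, 136.2]), np.float64(81.9)]
```

Request:
{"name": "jog_arm", "arguments": {"targets": [{"offset": [-0.459, 0, -0.498], "yaw": -0.497}, {"offset": [-0.459, 0, -0.498], "yaw": -0.497}, {"offset": [-0.459, 0, -0.498], "yaw": -0.497}, {"offset": [-0.459, 0, -0.498], "yaw": -0.497}, {"offset": [-0.459, 0, -0.498], "yaw": -0.497}, {"offset": [-0.459, 0, -0.498], "yaw": -0.497}, {"offset": [-0.459, 0, -0.498], "yaw": -0.497}, {"offset": [-0.459, 0, -0.498], "yaw": -0.497}, {"offset": [-0.459, 0, -0.498], "yaw": -0.497}, {"offset": [-0.459, 0, -0.498], "yaw": -0.497}, {"offset": [-0.459, 0, -0.498], "yaw": -0.497}, {"offset": [-0.459, 0, -0.498], "yaw": -0.497}], "fingers": 0.05}}

```text
time_s: 2.8
eef_pos: [404.8, 31.1, 248.7]
ee_rot: [-0.484, 0.484, 0.516, -0.516]
force: [0.9, 1.8, 0.0]
grip_width: 0.585
```

Request:
{"name": "jog_arm", "arguments": {"targets": [{"offset": [-0.186, 0, -0.063], "yaw": 0}, {"offset": [-0.186, 0, -0.063], "yaw": 0}, {"offset": [-0.186, 0, -0.063], "yaw": 0}, {"offset": [-0.186, 0, -0.063], "yaw": 0}, {"offset": [-0.186, 0, -0.063], "yaw": 0}, {"offset": [-0.186, 0, -0.063], "yaw": 0}, {"offset": [-0.186, 0, -0.063], "yaw": 0}, {"offset": [-0.186, 0, -0.063], "yaw": 0}, {"offset": [-0.186, 0, -0.063], "yaw": 0}]}}

```text
time_s: 3.55
eef_pos: [479.4, -149.4, 249.0]
ee_rot: [-0.483, 0.484, 0.516, -0.516]
force: [0.1, 0.4, 0.3]
grip_width: 0.586
```

Run:
```python
from h import *
s,c,T=cap("wrist");print(s["eef_pos"],np.round(Rq(s["ee_rot"]),3).tolist(),s["joints"])
cv2.imwrite("pics/w1.png",c["img"][:,:,::-1])
for t,z in [("card_1",14),("tray",42)]:
    for r in ctrl.regions_of("wrist",t): 
        print(t,round(r["score"],2),np.round(r["box"]),[np.round(x,1) for x in rect(r["region"],c["intrinsics"],T,z)])
```

```text
[ 479.35619407 -149.44240505  248.97327085] [[-0.065, 0.001, -0.998], [0.998, -0.0, -0.065], [-0.0, -1.0, -0.001]] [-5.36191789e-01  2.61396617e-01  1.56442902e+00  5.07646366e-04
  1.31493151e+00 -2.17220419e+00]
card_1 0.75 [340. 194. 431. 269.] [array([543.5, -32.7]), array([85.9, 80.1]), np.float64(82.9)]
card_1 0.66 [208. 214. 288. 280.] [array([ 574.4, -182.4]), array([80.8, 84.4]), np.float64(6.8)]
card_1 0.36 [ 41. 182.  60. 283.] [array([ 569.2, -407.5]), array([ 18.7, 132.2]), np.float64(81.4)]
tray 0.93 [132. 137. 507. 346.] [array([ 555.9, -107.4]), array([237.7, 372.6]), np.float64(3.7)]
tray 0.54 [210. 214. 289. 280.] [array([ 560.5, -180.4]), array([73.9, 77.9]), np.float64(6.9)]
```

View pics/w1.png

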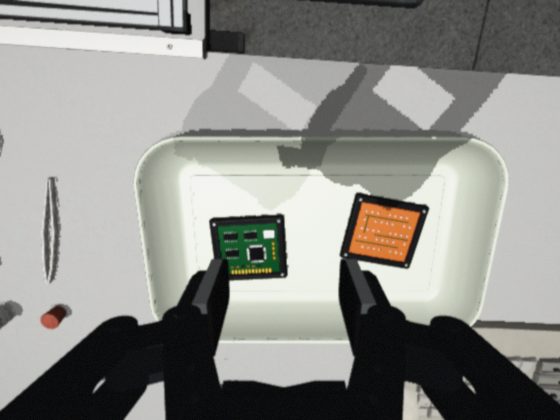

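Request:
{"name": "jog_arm", "arguments": {"targets": [{"offset": [-0.039, 0.04, -0.149], "yaw": 0}, {"offset": [-0.039, 0.04, -0.149], "yaw": 0}, {"offset": [-0.039, 0.04, -0.149], "yaw": 0}, {"offset": [-0.039, 0.05, -0.149], "yaw": 0}, {"offset": [-0.039, 0.09, -0.149], "yaw": 0}, {"offset": [-0.039, 0.13, -0.149], "yaw": 0}, {"offset": [-0.039, 0.17, -0.149], "yaw": 0}, {"offset": [-0.039, 0.199, -0.149], "yaw": 0}, {"offset": [-0.039, 0.204, -0.149], "yaw": 0}, {"offset": [-0.039, 0.204, -0.149], "yaw": 0}, {"offset": [-0.039, 0.204, -0.149], "yaw": 0}]}}

```text
time_s: 4.62
eef_pos: [632.0, -179.1, 47.5]
ee_rot: [-0.482, 0.485, 0.517, -0.516]
force: [0.6, -0.5, 0.1]
grip_width: 0.587
```

Run:
```python
from h import *
s,c,T=cap("wrist");print(s["eef_pos"],s["force"])
cv2.imwrite("pics/w2.png",c["img"][:,:,::-1])
s,c,T=cap("scene");cv2.imwrite("pics/s2.png",cv2.resize(c["img"][120:300,180:380,::-1],None,fx=3.5,fy=3.3,interpolation=cv2.INTER_CUBIC))
```

```text
[ 631.96467773 -179.07231841   47.46795735] [ 0.64988881 -0.49830032  0.10846244]
```

View pics/w2.png

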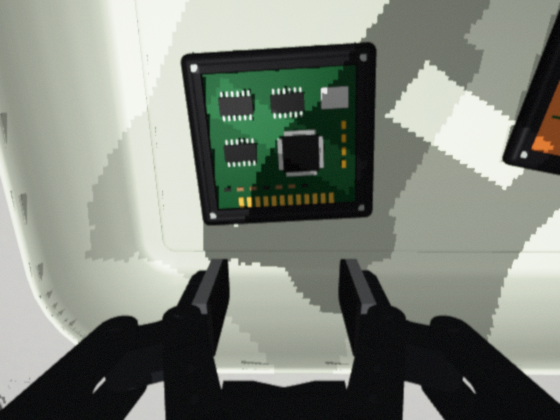

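View pics/s2.png

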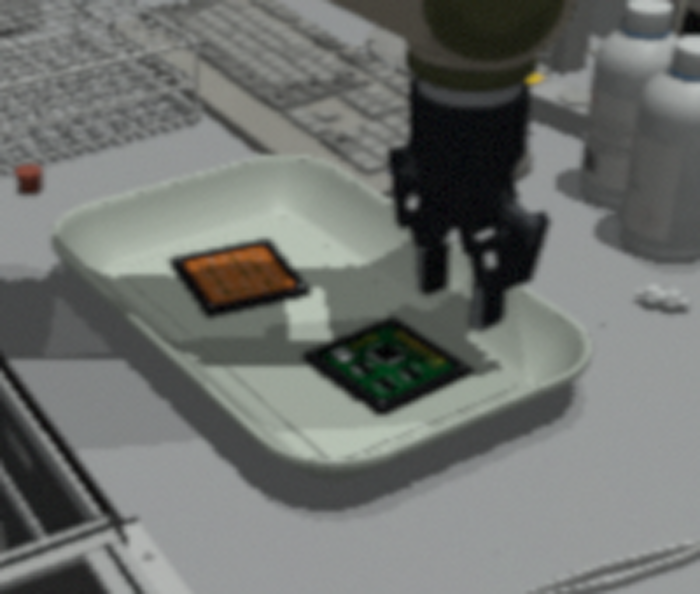

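Request:
{"name": "jog_arm", "arguments": {"targets": [{"offset": [0, 0.01, 0], "yaw": 0}, {"offset": [0, 0.02, 0], "yaw": 0}, {"offset": [0, 0.026, 0], "yaw": 0}, {"offset": [0, 0.027, 0], "yaw": 0}, {"offset": [0, 0.027, 0], "yaw": 0}]}}

```text
time_s: 5.13
eef_pos: [632.1, -179.3, 20.5]
ee_rot: [-0.482, 0.485, 0.517, -0.515]
force: [1.4, 0.0, -0.1]
grip_width: 0.586
```

Request:
{"name": "jog_arm", "arguments": {"targets": [{"offset": [0, 0.001, 0], "yaw": 0}, {"offset": [0, 0.001, 0], "yaw": 0}]}}

```text
time_s: 5.3
eef_pos: [632.2, -179.4, 20.0]
ee_rot: [-0.482, 0.485, 0.517, -0.515]
force: [-1.8, -0.3, 5.3]
grip_width: 0.584
```

Request:
{"name": "jog_arm", "arguments": {"targets": [{"offset": [0, 0.001, 0], "yaw": 0}, {"offset": [0, 0.001, 0], "yaw": 0}]}}

```text
time_s: 5.47
eef_pos: [632.3, -179.4, 20.0]
ee_rot: [-0.482, 0.485, 0.517, -0.515]
force: [-3.5, 1.5, 9.2]
grip_width: 0.584
```

Run:
```python
from h import *
s,c,T=cap("wrist");print(s["eef_pos"],s["force"])
cv2.imwrite("pics/w3.png",c["img"][:,:,::-1])
s,c,T=cap("scene");cv2.imwrite("pics/s3.png",cv2.resize(c["img"][160:280,230:370,::-1],None,fx=5,fy=5,interpolation=cv2.INTER_CUBIC))
```

```text
[ 632.34398068 -179.37120421   20.03254332] [-3.45187981  1.54063594  9.18743532]
```

View pics/s3.png

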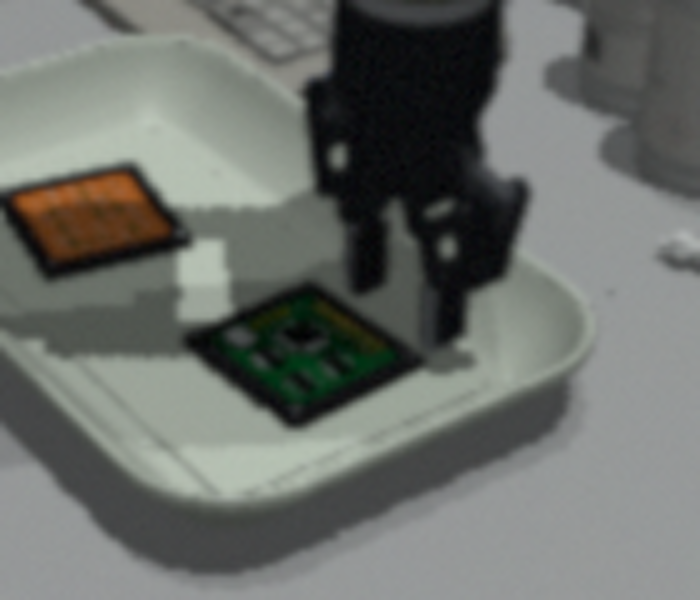

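Request:
{"name": "jog_arm", "arguments": {"targets": [{"offset": [0, -0.002, 0], "yaw": 0}, {"offset": [0, -0.002, 0], "yaw": 0}, {"offset": [0, -0.002, 0.004], "yaw": 0}, {"offset": [0, -0.002, 0.008], "yaw": 0}, {"offset": [0, -0.002, 0.012], "yaw": 0}, {"offset": [0, -0.002, 0.017], "yaw": 0}, {"offset": [0, -0.002, 0.022], "yaw": 0}, {"offset": [0, -0.002, 0.028], "yaw": 0}, {"offset": [0, -0.002, 0.034], "yaw": 0}, {"offset": [0, -0.002, 0.04], "yaw": 0}, {"offset": [0, -0.002, 0.046], "yaw": 0}, {"offset": [0, -0.002, 0.05], "yaw": 0}]}}

```text
time_s: 6.57
eef_pos: [581.7, -182.7, 21.8]
ee_rot: [-0.482, 0.485, 0.517, -0.515]
force: [0.1, 1.1, 1.4]
grip_width: 0.586
```

Run:
```python
from h import *
s,c,T=cap("wrist");print(s["eef_pos"],s["force"])
cv2.imwrite("pics/w4.png",c["img"][:,:,::-1])
s,c,T=cap("scene");cv2.imwrite("pics/s4.png",cv2.resize(c["img"][160:280,230:370,::-1],None,fx=5,fy=5,interpolation=cv2.INTER_CUBIC))
```

```text
[ 581.67546451 -182.71198921   21.84316623] [0.05373431 1.08711543 1.40174044]
```

View pics/w4.png

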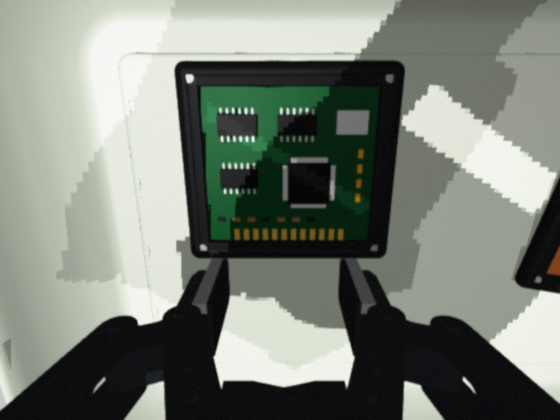

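View pics/s4.png

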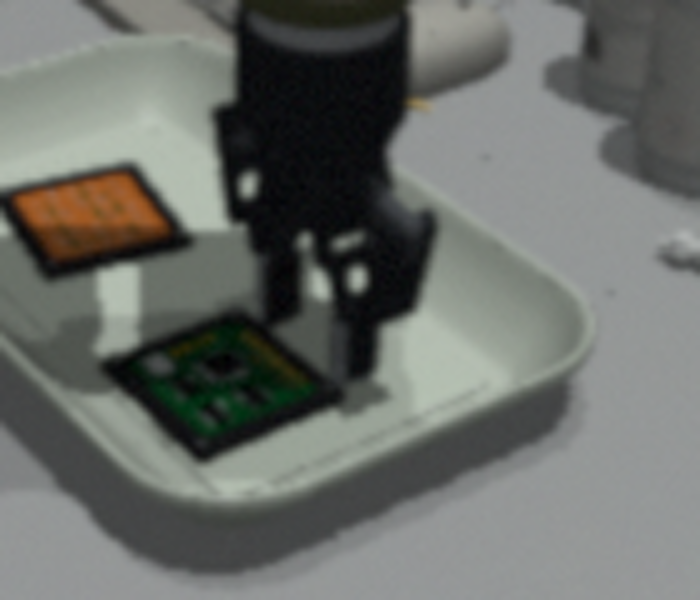

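Request:
{"name": "jog_arm", "arguments": {"targets": [{"offset": [0, 0, 0.004], "yaw": 0}, {"offset": [0, 0, 0.008], "yaw": 0}, {"offset": [0, 0, 0.012], "yaw": 0}, {"offset": [0, 0, 0.016], "yaw": 0}, {"offset": [0, 0, 0.019], "yaw": 0}, {"offset": [0, 0, 0.022], "yaw": 0}]}}

```text
time_s: 7.17
eef_pos: [559.6, -184.2, 21.8]
ee_rot: [-0.482, 0.485, 0.517, -0.515]
force: [-0.2, -0.1, 0.2]
grip_width: 0.586
```

Request:
{"name": "jog_arm", "arguments": {"targets": [{"offset": [0, 0, 0.003], "yaw": 0}, {"offset": [0, 0, 0.006], "yaw": 0}, {"offset": [0, 0, 0.009], "yaw": 0}]}}

```text
time_s: 7.42
eef_pos: [550.3, -184.8, 21.7]
ee_rot: [-0.482, 0.485, 0.517, -0.515]
force: [0.6, 0.6, -0.2]
grip_width: 0.59
```

Run:
```python
from h import *
s,c,T=cap("scene");print(s["eef_pos"],s["force"]);cv2.imwrite("pics/s5.png",cv2.resize(c["img"][160:280,230:370,::-1],None,fx=5,fy=5,interpolation=cv2.INTER_CUBIC))
```

```text
[ 550.3483868  -184.81323134   21.74367087] [ 0.56559841  0.62846101 -0.18818128]
```

View pics/s5.png

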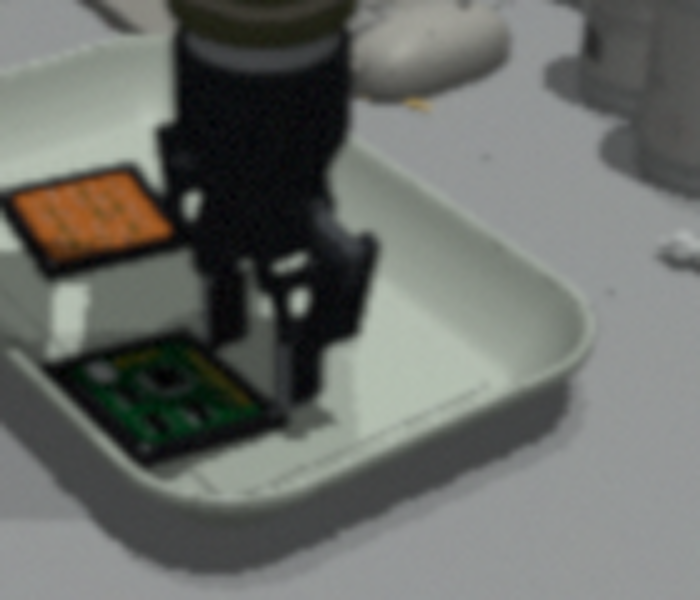

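Request:
{"name": "jog_arm", "arguments": {"targets": [{"offset": [0, 0, 0.003], "yaw": 0}, {"offset": [0, 0, 0.006], "yaw": 0}, {"offset": [0, 0, 0.009], "yaw": 0}, {"offset": [0, 0, 0.012], "yaw": 0}, {"offset": [0, 0, 0.015], "yaw": 0}]}}

```text
time_s: 7.88
eef_pos: [534.6, -185.8, 21.6]
ee_rot: [-0.482, 0.485, 0.517, -0.515]
force: [0.5, -0.0, -0.0]
grip_width: 0.588
```

Request:
{"name": "jog_arm", "arguments": {"targets": [{"offset": [0, 0, 0.003], "yaw": 0}, {"offset": [0, 0, 0.006], "yaw": 0}, {"offset": [0, 0, 0.009], "yaw": 0}, {"offset": [0, 0, 0.012], "yaw": 0}]}}

```text
time_s: 8.22
eef_pos: [522.3, -186.6, 21.6]
ee_rot: [-0.482, 0.485, 0.517, -0.515]
force: [0.0, 0.3, 0.3]
grip_width: 0.585
```

Run:
```python
from h import *
s,c,T=cap("scene");print(s["eef_pos"],s["force"]);cv2.imwrite("pics/s6.png",cv2.resize(c["img"][160:280,210:350,::-1],None,fx=5,fy=5,interpolation=cv2.INTER_CUBIC))
s,c,T=cap("wrist");cv2.imwrite("pics/w6.png",c["img"][:,:,::-1])
```

```text
[ 522.31549438 -186.58116319   21.5618097 ] [0.03732572 0.3170165  0.27015788]
```

View pics/s6.png

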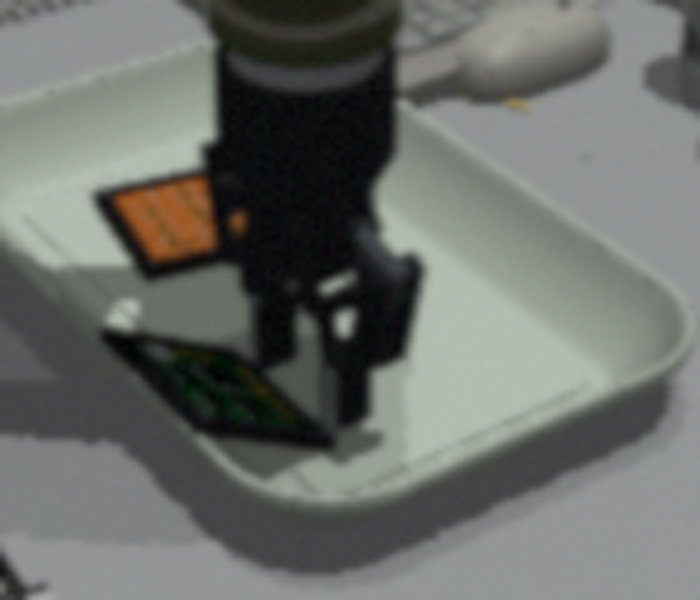

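View pics/w6.png

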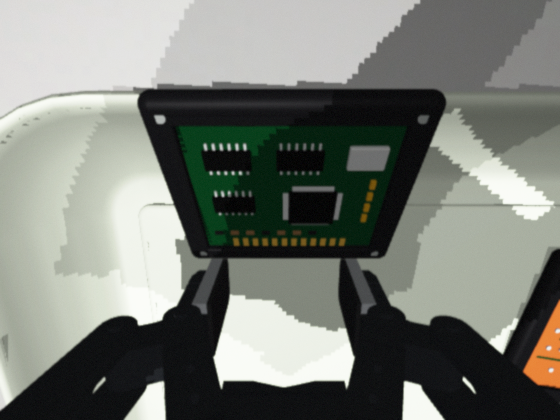

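Request:
{"name": "jog_arm", "arguments": {"targets": [{"offset": [0, 0, 0.003], "yaw": 0}, {"offset": [0, 0, 0.006], "yaw": 0}, {"offset": [0, 0, 0.009], "yaw": 0}, {"offset": [0, 0, 0.012], "yaw": 0}, {"offset": [0, 0, 0.015], "yaw": 0}]}}

```text
time_s: 8.73
eef_pos: [506.9, -187.6, 21.5]
ee_rot: [-0.482, 0.485, 0.516, -0.515]
force: [0.3, 0.9, -0.0]
grip_width: 0.586
```

Request:
{"name": "jog_arm", "arguments": {"targets": [{"offset": [0, 0, 0.002], "yaw": 0}, {"offset": [0, 0, 0.004], "yaw": 0}, {"offset": [0, 0, 0.006], "yaw": 0}]}}

```text
time_s: 8.98
eef_pos: [500.7, -188.0, 21.5]
ee_rot: [-0.482, 0.485, 0.516, -0.515]
force: [0.5, -0.2, -0.0]
grip_width: 0.582
```

Run:
```python
from h import *
s,c,T=cap("scene");print(s["eef_pos"],s["force"]);cv2.imwrite("pics/s7.png",cv2.resize(c["img"][160:280,210:350,::-1],None,fx=5,fy=5,interpolation=cv2.INTER_CUBIC))
s,c,T=cap("wrist");cv2.imwrite("pics/w7.png",c["img"][:,:,::-1])
```

```text
[ 500.72947857 -187.97327746   21.49859877] [ 0.46509899 -0.21219626 -0.01633082]
```

View pics/s7.png

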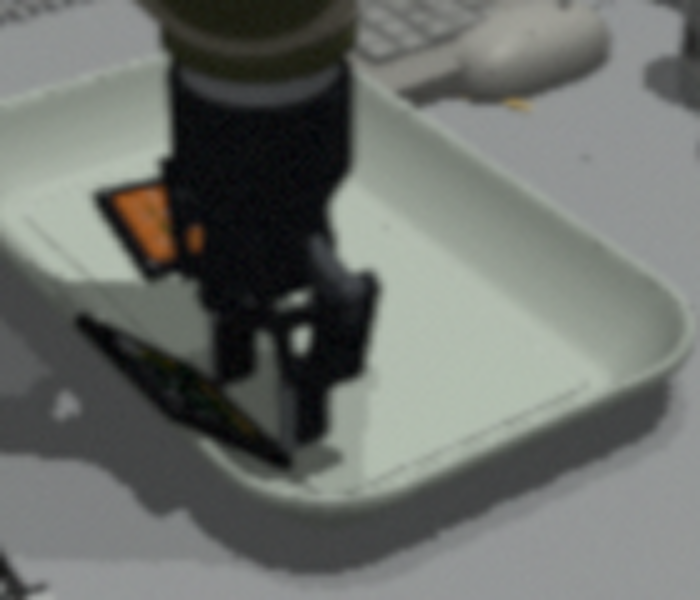

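View pics/w7.png

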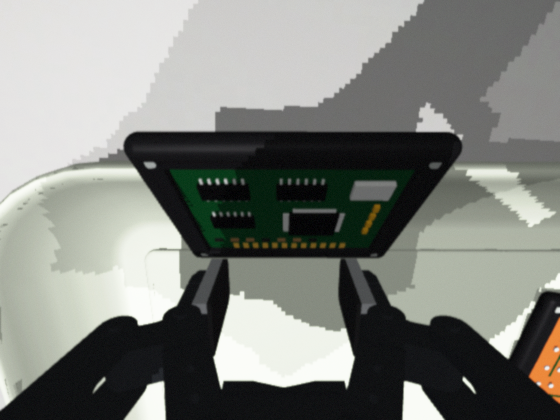

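Request:
{"name": "jog_arm", "arguments": {"targets": [{"offset": [0, 0, 0.0015], "yaw": 0}, {"offset": [0, 0, 0.003], "yaw": 0}, {"offset": [0, 0, 0.0045], "yaw": 0}]}}

```text
time_s: 9.33
eef_pos: [496.1, -188.2, 21.5]
ee_rot: [-0.482, 0.485, 0.516, -0.515]
force: [0.7, -0.8, 0.7]
grip_width: 0.584
```

Request:
{"name": "jog_arm", "arguments": {"targets": [{"offset": [0, 0, 0.0015], "yaw": 0}, {"offset": [0, 0, 0.003], "yaw": 0}]}}

```text
time_s: 9.5
eef_pos: [493.0, -188.5, 21.5]
ee_rot: [-0.482, 0.485, 0.516, -0.515]
force: [1.0, -0.4, 0.4]
grip_width: 0.585
```

Run:
```python
from h import *
s,c,T=cap("scene");print(s["eef_pos"],s["force"]);cv2.imwrite("pics/s8.png",cv2.resize(c["img"][160:280,210:350,::-1],None,fx=5,fy=5,interpolation=cv2.INTER_CUBIC))
s,c,T=cap("wrist");cv2.imwrite("pics/w8.png",c["img"][:,:,::-1])
```

```text
[ 493.01705639 -188.47904819   21.48131901] [ 1.0198338  -0.44035545  0.40566222]
```

View pics/s8.png

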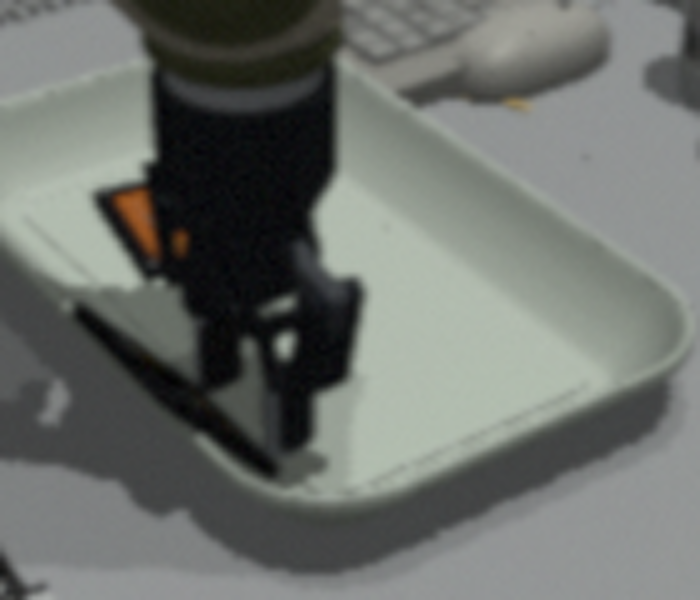

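View pics/w8.png

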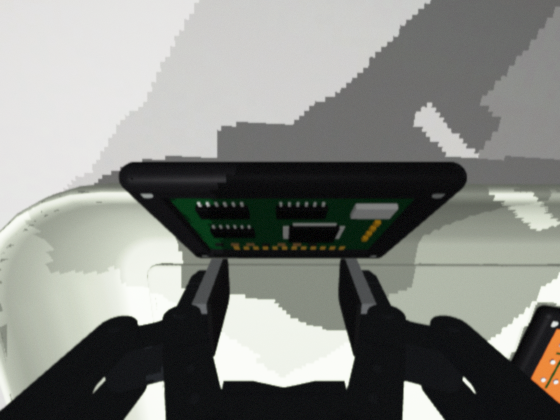

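Request:
{"name": "jog_arm", "arguments": {"targets": [{"offset": [0, 0, 0.0015], "yaw": 0}, {"offset": [0, 0, 0.003], "yaw": 0}]}}

```text
time_s: 9.77
eef_pos: [490.9, -189.0, 22.1]
ee_rot: [-0.481, 0.486, 0.517, -0.515]
force: [4.6, 0.4, 4.9]
grip_width: 0.588
```

Request:
{"name": "jog_arm", "arguments": {"targets": [{"offset": [0, 0, 0.0015], "yaw": 0}, {"offset": [0, 0, 0.0025], "yaw": 0}]}}

```text
time_s: 9.93
eef_pos: [489.3, -189.6, 22.8]
ee_rot: [-0.48, 0.487, 0.517, -0.515]
force: [8.5, 1.3, 4.6]
grip_width: 0.583
```

Run:
```python
from h import *
s,c,T=cap("wrist");print(s["eef_pos"],s["force"]);cv2.imwrite("pics/w9.png",c["img"][:,:,::-1])
```

```text
[ 489.32243168 -189.5798855    22.79850282] [8.51905933 1.2623951  4.63410427]
```

View pics/w9.png

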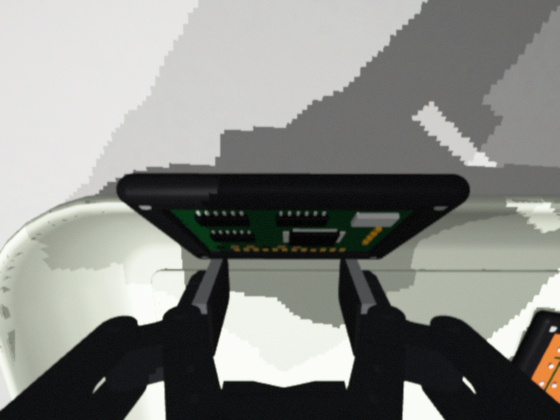

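Request:
{"name": "jog_arm", "arguments": {"targets": [{"offset": [0, 0, -0.003], "yaw": 0}, {"offset": [0, 0, -0.008], "yaw": 0}, {"offset": [0, 0, -0.015], "yaw": 0}, {"offset": [0, 0, -0.025], "yaw": 0}, {"offset": [0, 0, -0.04], "yaw": 0}, {"offset": [0, 0, -0.04], "yaw": 0}]}}

```text
time_s: 10.48
eef_pos: [531.1, -186.9, 23.1]
ee_rot: [-0.48, 0.487, 0.517, -0.515]
force: [0.0, 0.5, -0.1]
grip_width: 0.583
```

Run:
```python
from h import *
s,c,T=cap("wrist");print(s["eef_pos"],s["force"]);cv2.imwrite("pics/w10.png",c["img"][:,:,::-1])
s,c,T=cap("scene");cv2.imwrite("pics/s10.png",cv2.resize(c["img"][160:280,210:350,::-1],None,fx=5,fy=5,interpolation=cv2.INTER_CUBIC))
```

```text
[ 531.08487392 -186.92856111   23.10999451] [ 0.03238892  0.45624007 -0.12724492]
```

View pics/w10.png

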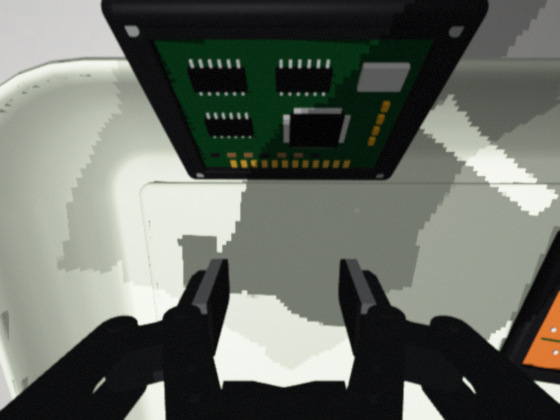

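View pics/s10.png

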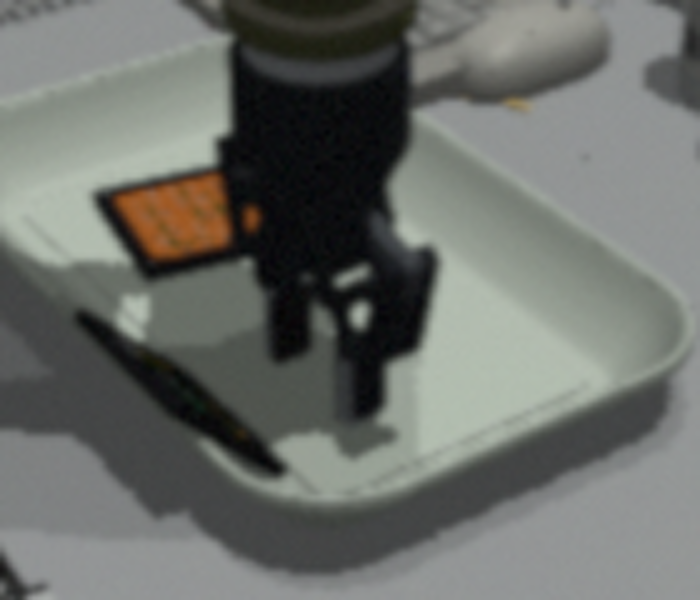

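Request:
{"name": "jog_arm", "arguments": {"targets": [{"offset": [0, -0.04, 0], "yaw": 0}, {"offset": [0, -0.08, 0], "yaw": 0}, {"offset": [0.003, -0.107, 0], "yaw": 0}, {"offset": [0.003, -0.107, 0.03], "yaw": 0}, {"offset": [0.003, -0.107, 0.07], "yaw": 0}, {"offset": [0.003, -0.107, 0.11], "yaw": 0}, {"offset": [0.003, -0.107, 0.127], "yaw": 0}, {"offset": [0.003, -0.107, 0.127], "yaw": 0}, {"offset": [0.003, -0.107, 0.127], "yaw": 0}]}}

```text
time_s: 11.33
eef_pos: [400.5, -191.7, 128.8]
ee_rot: [-0.481, 0.487, 0.517, -0.514]
force: [-0.0, -0.4, 0.3]
grip_width: 0.586
```

Run:
```python
from h import *
s,c,T=cap("wrist");print(s["eef_pos"],s["force"],np.round(Rq(s["ee_rot"]),3).tolist());cv2.imwrite("pics/w11.png",c["img"][:,:,::-1])
K=c["intrinsics"]
def tw(x,y,z):
    a=np.deg2rad(3.7);return [555.3+x*np.cos(a)-y*np.sin(a),-108+x*np.sin(a)+y*np.cos(a),z]
for p in [(-133,-75,65),(-82.5,-75,4),(-118,-75,42)]: print(p,tw(*p),w2p(tw(*p),K,T))
s,c,T=cap("scene");cv2.imwrite("pics/s11.png",cv2.resize(c["img"][160:280,210:350,::-1],None,fx=5,fy=5,interpolation=cv2.INTER_CUBIC))
for p in [(-133,-75,65),(-82.5,-75,4),(-118,-75,42)]: print(p,(w2p(tw(*p),c["intrinsics"],T)-[210,160])*5)
```

```text
[ 400.4969911  -191.67347436  128.80640779] [-0.03206721 -0.36060709  0.29240435] [[-0.063, 0.008, -0.998], [0.998, -0.004, -0.063], [-0.004, -1.0, -0.008]]
(-133, -75, 65) [np.float64(427.41714588877204), np.float64(-191.42646836805685), 65] [[280.62525539 271.62490354]]
(-82.5, -75, 4) [np.float64(477.81188461151703), np.float64(-188.16758680128248), 4] [[281.75426606 288.71374542]]
(-118, -75, 42) [np.float64(442.3858801628547), np.float64(-190.45848374426248), 42] [[281.11103628 274.17256822]]
(-133, -75, 65) [[111.0389702  356.13341591]]
(-82.5, -75, 4) [[220.26525504 430.61602648]]
(-118, -75, 42) [[145.57736181 388.67807929]]
```

View pics/w11.png

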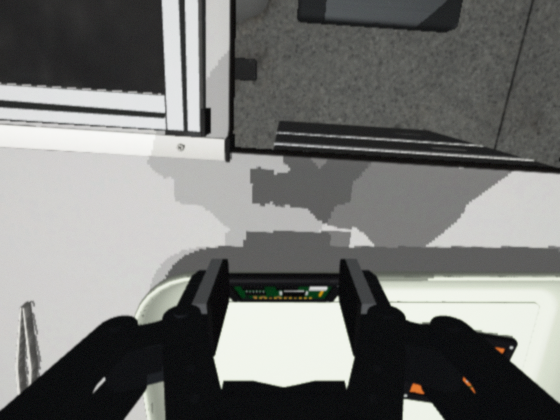

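View pics/s11.png

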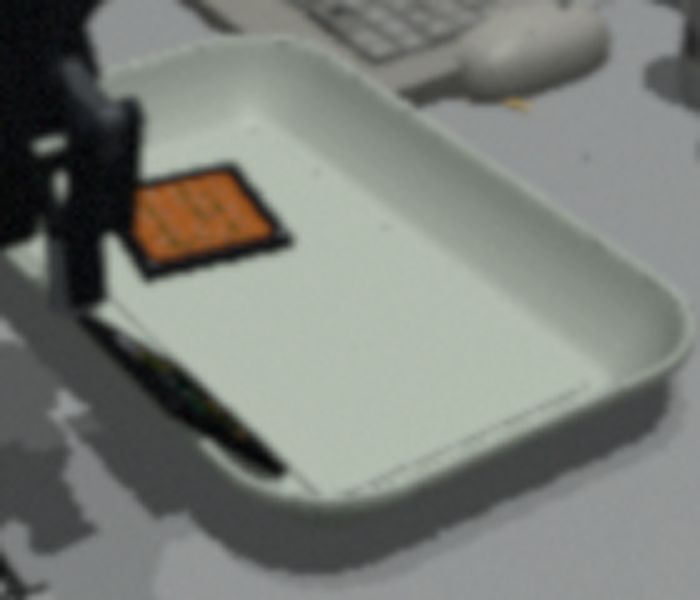

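Request:
{"name": "jog_arm", "arguments": {"targets": [{"offset": [0, 0.03, 0], "yaw": 0}, {"offset": [0, 0.055, 0], "yaw": 0}, {"offset": [0, 0.065, 0], "yaw": 0}, {"offset": [0, 0.065, 0], "yaw": 0}, {"offset": [0, 0.065, 0], "yaw": 0}]}}

```text
time_s: 11.85
eef_pos: [402.6, -191.8, 63.5]
ee_rot: [-0.481, 0.486, 0.517, -0.515]
force: [-0.5, -0.1, 0.3]
grip_width: 0.586
```

Request:
{"name": "jog_arm", "arguments": {"targets": [{"offset": [0, 0, -0.004], "yaw": 0}, {"offset": [0, 0, -0.008], "yaw": 0}, {"offset": [0, 0, -0.012], "yaw": 0}, {"offset": [0, 0, -0.016], "yaw": 0}, {"offset": [0, 0, -0.02], "yaw": 0}, {"offset": [0, 0, -0.024], "yaw": 0}, {"offset": [0, 0, -0.027], "yaw": 0}, {"offset": [0, 0, -0.03], "yaw": 0}]}}

```text
time_s: 12.52
eef_pos: [432.9, -189.8, 63.8]
ee_rot: [-0.48, 0.486, 0.517, -0.515]
force: [-1.8, -1.9, 1.4]
grip_width: 0.581
```

Run:
```python
from h import *
s,c,T=cap("wrist");print(s["eef_pos"],s["force"]);cv2.imwrite("pics/w12.png",c["img"][:,:,::-1])
s,c,T=cap("scene");cv2.imwrite("pics/s12.png",cv2.resize(c["img"][160:280,210:350,::-1],None,fx=5,fy=5,interpolation=cv2.INTER_CUBIC))
```

```text
[ 432.91177728 -189.80176557   63.7897944 ] [-1.79884432 -1.90761607  1.39023271]
```

View pics/w12.png

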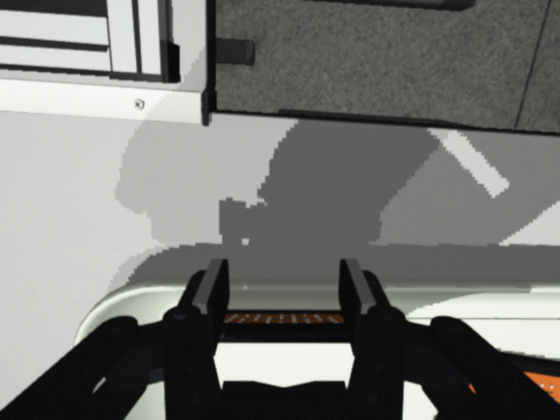

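View pics/s12.png

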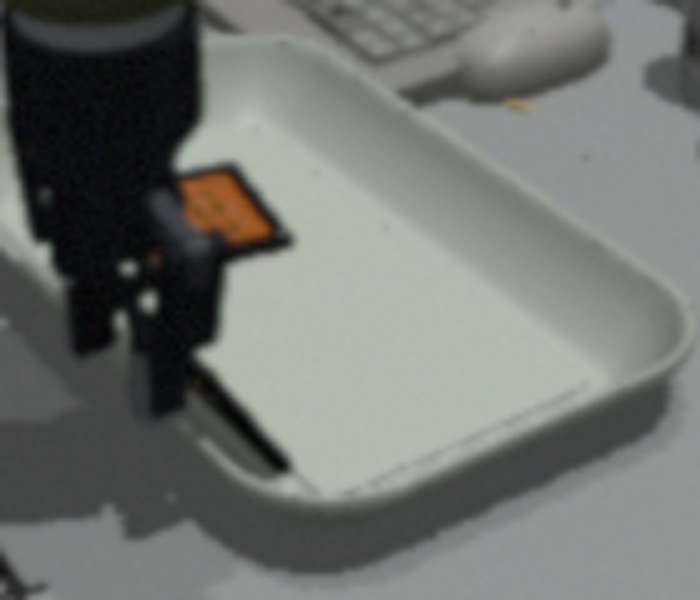

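Request:
{"name": "jog_arm", "arguments": {"targets": [{"offset": [0, 0, -0.003], "yaw": 0}, {"offset": [0, 0, -0.006], "yaw": 0}, {"offset": [0, 0, -0.009], "yaw": 0}, {"offset": [0, 0, -0.012], "yaw": 0}, {"offset": [0, 0, -0.015], "yaw": 0}, {"offset": [0, 0, -0.018], "yaw": 0}]}}

```text
time_s: 13.12
eef_pos: [451.2, -188.6, 63.9]
ee_rot: [-0.48, 0.486, 0.517, -0.515]
force: [-0.3, -0.2, -0.0]
grip_width: 0.588
```

Run:
```python
from h import *
s,c,T=cap("wrist");print(s["eef_pos"],s["force"]);cv2.imwrite("pics/w13.png",c["img"][:,:,::-1])
s,c,T=cap("scene");cv2.imwrite("pics/s13.png",cv2.resize(c["img"][160:280,210:350,::-1],None,fx=5,fy=5,interpolation=cv2.INTER_CUBIC))
```

```text
[ 451.24792071 -188.64654595   63.92929042] [-0.27884511 -0.2452455  -0.00783236]
```

View pics/w13.png

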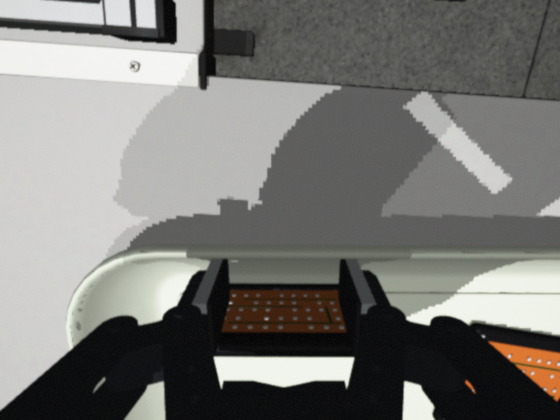

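View pics/s13.png

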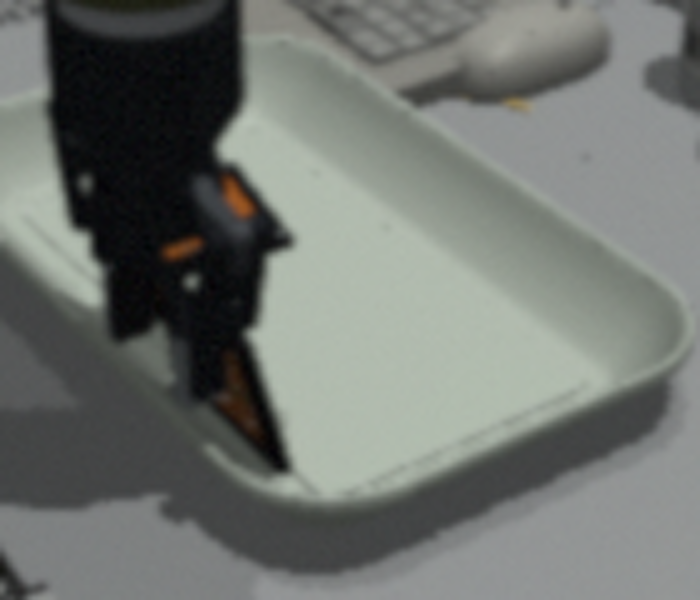

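Request:
{"name": "jog_arm", "arguments": {"targets": [{"offset": [0, 0, -0.003], "yaw": 0}, {"offset": [0, 0, -0.006], "yaw": 0}, {"offset": [0, 0, -0.009], "yaw": 0}, {"offset": [0, 0, -0.012], "yaw": 0}, {"offset": [0, 0, -0.015], "yaw": 0}, {"offset": [0, 0, -0.018], "yaw": 0}]}}

```text
time_s: 13.72
eef_pos: [469.6, -187.4, 64.1]
ee_rot: [-0.48, 0.486, 0.517, -0.515]
force: [-0.3, 0.8, -0.3]
grip_width: 0.584
```

Run:
```python
from h import *
s,c,T=cap("scene");print(s["eef_pos"],s["force"]);cv2.imwrite("pics/s14.png",cv2.resize(c["img"][160:280,210:350,::-1],None,fx=5,fy=5,interpolation=cv2.INTER_CUBIC))
```

```text
[ 469.59381536 -187.4333096    64.06006984] [-0.27782792  0.83365521 -0.34011593]
```

View pics/s14.png

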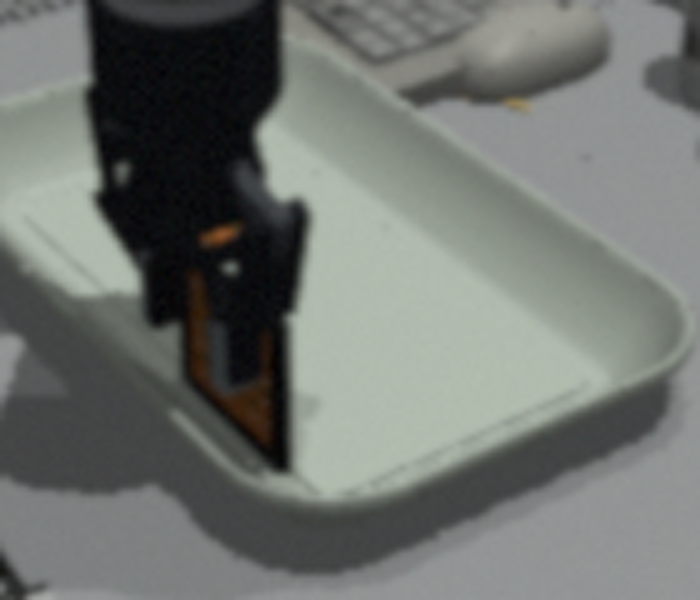

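Nearly upright, with the lower edge still at the foot. I'll push a little further, then withdraw.

Request:
{"name": "jog_arm", "arguments": {"targets": [{"offset": [0, 0, -0.003], "yaw": 0}, {"offset": [0, 0, -0.006], "yaw": 0}, {"offset": [0, 0, -0.009], "yaw": 0}, {"offset": [0, 0, -0.012], "yaw": 0}, {"offset": [0, 0, -0.014], "yaw": 0}, {"offset": [0, 0, -0.014], "yaw": 0}, {"offset": [0, 0, -0.014], "yaw": 0}]}}

```text
time_s: 14.35
eef_pos: [484.0, -186.5, 64.2]
ee_rot: [-0.48, 0.486, 0.517, -0.515]
force: [0.7, -0.6, -0.0]
grip_width: 0.588
```

Run:
```python
from h import *
s,c,T=cap("scene");print(s["eef_pos"],s["force"]);cv2.imwrite("pics/s15.png",cv2.resize(c["img"][160:280,210:350,::-1],None,fx=5,fy=5,interpolation=cv2.INTER_CUBIC))
```

```text
[ 483.95060361 -186.49808256   64.17343768] [ 0.65099784 -0.64587114 -0.03143972]
```

View pics/s15.png

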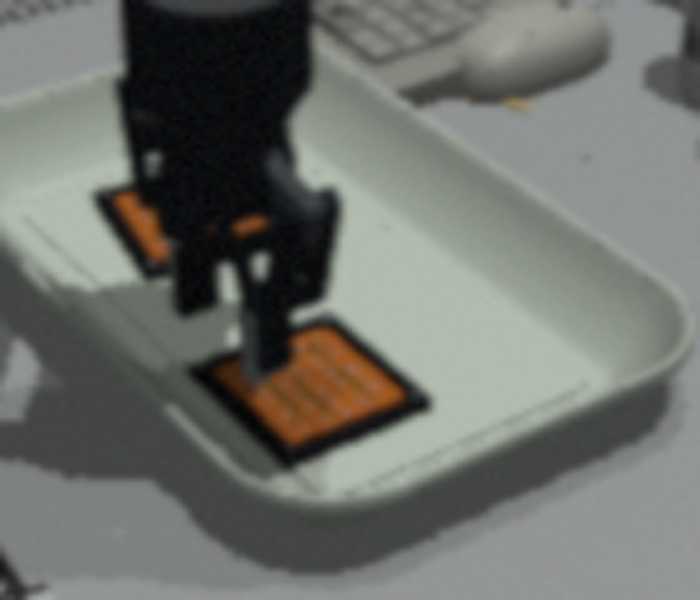

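The card fell over with its copper side up. I'll raise the arm clear and check.

Request:
{"name": "jog_arm", "arguments": {"targets": [{"offset": [0, -0.03, 0], "yaw": 0}, {"offset": [0, -0.07, 0], "yaw": 0}, {"offset": [0, -0.11, 0.03], "yaw": 0}, {"offset": [0, -0.15, 0.06], "yaw": 0}, {"offset": [0, -0.185, 0.06], "yaw": 0}, {"offset": [0, -0.185, 0.06], "yaw": 0}, {"offset": [0, -0.185, 0.06], "yaw": 0}, {"offset": [0, -0.185, 0.06], "yaw": 0}]}}

```text
time_s: 15.07
eef_pos: [422.3, -189.7, 248.0]
ee_rot: [-0.48, 0.486, 0.517, -0.515]
force: [-0.8, 0.2, -0.7]
grip_width: 0.586
```

Run:
```python
from h import *
for n in ["wrist","scene"]:
    s,c,T=cap(n);print(s["eef_pos"],s["force"],np.abs(s["dq"]).max())
    cv2.imwrite(f"pics/{n}16.png",c["img"][:,:,::-1] if n=="wrist" else cv2.resize(c["img"][140:340,170:430,::-1],None,fx=3,fy=3,interpolation=cv2.INTER_CUBIC))
    for t,z in [("card_1",14),("tray",42),("forceps",5)]:
        for r in ctrl.regions_of(n,t): 
            print(n,t,round(r["score"],2),[np.round(x,1) for x in rect(r["region"],c["intrinsics"],T,z)])
```

```text
[ 422.3376568  -189.74280236  248.04950394] [-0.84599805  0.23774368 -0.70245788] 0.035289295063168365
wrist card_1 0.86 [array([543. , -32.8]), array([85.5, 80.6]), np.float64(83.1)]
wrist card_1 0.81 [array([ 523.2, -184.3]), array([80.3, 84.5]), np.float64(3.9)]
wrist tray 0.59 [array([ 556.6, -107.3]), array([241.4, 375.4]), np.float64(3.3)]
wrist forceps 0.95 [array([ 573.3, -413.6]), array([ 16.8, 133.8]), np.float64(83.3)]
[ 422.28642481 -189.47524961  247.09898077] [-0.25374091 -0.11185411 -0.82423887] 0.006994723164373927
scene card_1 0.63 [array([ 520.9, -191.1]), array([82.8, 91.1]), np.float64(3.6)]
scene card_1 0.63 [array([542.8, -36.9]), array([95.6, 81.7]), np.float64(83.3)]
scene tray 0.72 [array([ 556. , -112.2]), array([241., 381.]), np.float64(3.4)]
scene forceps 0.8 [array([ 571.7, -415.2]), array([ 21.2, 135.1]), np.float64(81.9)]
scene forceps 0.22 [array([585.3, -60.4]), array([259.7, 409.7]), np.float64(3.4)]
```

View pics/wrist16.png

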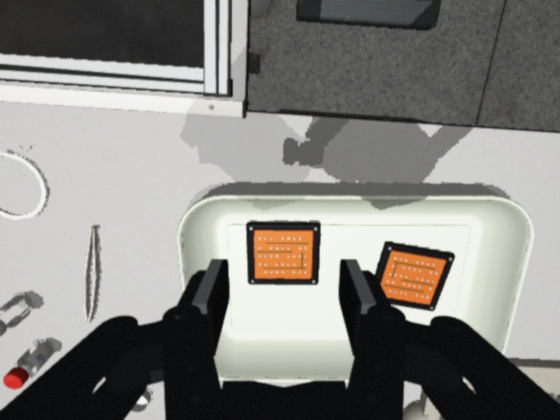

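View pics/scene16.png

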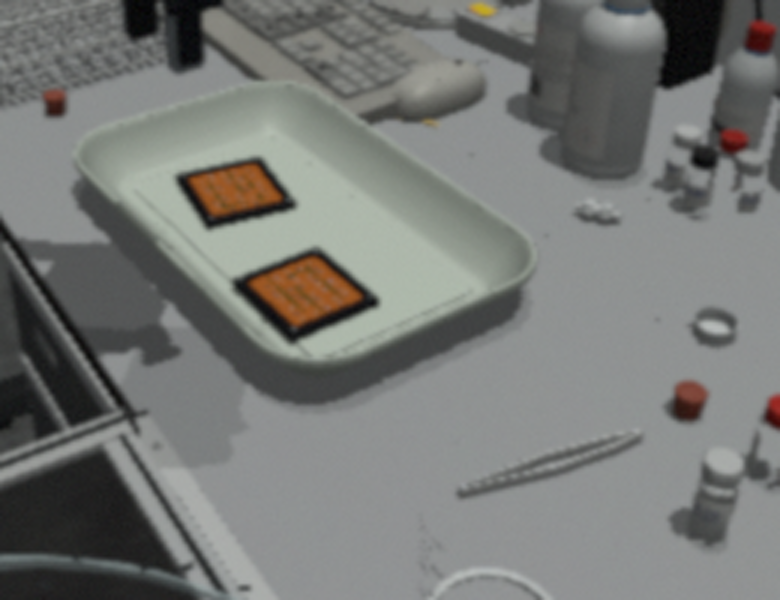

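```bash
python3 -c "
from rig import ctrl
print(ctrl.finish_job())"
```

```text
the job is handed in; nothing more can be done
None
```

The chips-up card now lies flat on the tray floor with its copper side up, and the job is handed in at about 15 s of the 72 s allowed.

**How it was turned:** I pushed it with two spread fingertips against the near side of the tray, not the far one, because that side is well within the arm's reach. It rode up and leaned on the rim by itself once I backed off. I then pushed it from behind past upright and it fell over inside the tray. The highest push force I read was about 10 N.

**Last checks:**
- **Turned card:** it measures 80 x 84.5 mm in the wrist view at its lying height, which fits lying flat. It sits about 37 mm to the near side of the tray centre.
- **Other card:** it is at (543, -33), within 1 mm of the first wrist reading.
- **Bystanders:** the forceps read within 6 mm of before. The vial and both stoppers show at unchanged positions in the scene picture, but I did not measure them again.
- **Robot:** it stands clear, at about 248 mm height.

**Disagreement:** the scene camera put the turned card about 7 mm off the wrist camera sideways, and its sizes read up to 7 mm too large. It showed a similar offset and oversizing for both cards on every look, so I relied on the wrist camera. Nothing failed.

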